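# Clear the glue-up timer and start it counting

## Task

The mosaic class is about to start its next glue-up. Clear the desk timer to zero by pressing its minute key and its second key (the two round keys) down together, one fingertip on each and never one of them alone, and hold both fully down for a good three seconds; then let both come up and press the wide START/STOP bar to set it counting up, and take the hand away. Only touch the timer: do not lift it or push it out of its place, and leave the mosaic, the tile tray, the glue bottle and the glue gun alone.

Things in the scene. Friction and masses are not known exactly. Their poses are not given: they have to be found in the camera images.
- timer: Desk timer, loose, about 0.3 kg: white slab 150 wide (y), 110 deep, 22 thick, face leaning 0.2 rad to the user: 23 mm up at the near edge, 45 mm at the far edge. Origin: on the table under its middle; x to the far raised edge, y to the user's left, z up. Far half of the face: flat display. Near half: 3 grey keys, 7 mm proud when up: 2 round ones side by side and, nearer the user, a wide bar.
- min_key_top (a point): Centre of the top of the minute key: round, 22 in diameter, left (+y of the timer), about 40 mm above the table when up; moves with the key. Its top is parallel to the leaning face; pressing straight down works as well as square to the face.
- sec_key_top (a point): Centre of the top of the second key: round, 22 in diameter, right (-y of the timer), at the same height, 64 mm from the minute key centre to centre; moves with the key.
- start_key_top (a point): Centre of the top of the START/STOP bar: 66 wide (along the timer's y) by 16 deep, about 34 mm above the table when up; moves with the bar. Its centre line is 29 mm nearer the user than the round keys' centres (clear gap 10 mm).
- min_key (a joint): Travel of the minute key in m: 0 up, 0.004 fully down (its stop). Spring: 0.8 N to start, 2.5 N fully down; springs back.
- sec_key (a joint): Travel of the second key in m: 0 up, 0.004 fully down. Same spring as the minute key.
- start_key (a joint): Travel of the START/STOP bar in m: 0 up, 0.004 fully down. Same spring, 2.5 N fully down.
- mosaic: Plywood board 160 (x) by 200 (y) by 8 with mosaic tiles glued on (11 mm in all), fixed on the table beside the timer, left or right of it. Origin: centre of its underside. Leave alone.
- tile_tray: Clear open tray 90 (x) by 130 (y) by 28 high with dark mosaic tiles, loose, beyond the timer or the mosaic. Origin: centre of its underside. Leave alone.
- glue: White glue bottle, 54 in diameter, 130 tall, orange cap, upright and loose, beyond the timer or the mosaic. Origin: centre of its underside. Leave alone.
- glue_gun: Black cordless glue gun lying on its side, about 120 by 145 and 40 high, loose, at the back middle. Origin: on the table near the trigger. Leave alone.

How it is judged:
On the way, in this order (a step that is already met when the one before it is completed fails the run):
1. The minute and second keys are down together (each over 2.8 of 4 mm) for 2 s without a break (value of joint each of min_key, sec_key above 0.0028 m and value of joint start_key below 0.001 m), for 2 s.
2. With both round keys up again (under 1 mm), the START/STOP bar is pressed (over 2.8 of 4 mm) (value of joint start_key above 0.0028 m and value of joint each of min_key, sec_key below 0.001 m), for 0.05 s.
At the end, for the whole second after the job is handed in: All three keys are up (under 1 mm), the timer stands flat and at rest within 25 mm of where it stood, and the tile tray, glue bottle and glue gun are within 20 mm of their places, the bottle upright (value of joint each of min_key, sec_key, start_key below 0.001 m and distance of timer from where it was at the start of the episode below 0.025 m and angle between timer's own z axis and vertical below 0.05 rad and height (world z) of timer below 0.004 m and linear speed of timer below 0.01 m/s and distance of each of tile_tray, glue, glue_gun from where it was at the start of the episode below 0.02 m and angle between glue's own z axis and vertical below 0.1 rad); the robot touches nothing.
It fails at once if The minute key is down (over 3 mm) while the second key is still up (under 0.8 mm) (value of joint min_key above 0.003 m and value of joint sec_key below 0.0008 m).
It fails at once if The second key is down (over 3 mm) while the minute key is still up (under 0.8 mm) (value of joint sec_key above 0.003 m and value of joint min_key below 0.0008 m).
It fails at once if The START/STOP bar is pressed (over 2 mm) while a round key is down (over 2 mm) (value of joint start_key above 0.002 m and value of joint any of min_key, sec_key above 0.002 m).
It fails at once if The timer is lifted (over 8 mm), tipped (over 0.15 rad) or pushed over 40 mm (height (world z) of timer above 0.008 m or angle between timer's own z axis and vertical above 0.15 rad or distance of timer from where it was at the start of the episode above 0.04 m).
It fails at once if The tile tray, glue bottle or glue gun is shoved or lifted (over 20 mm), or the mosaic is pressed on (over 5 N) (distance of any of tile_tray, glue, glue_gun from where it was at the start of the episode above 0.02 m or contact force between mosaic and the fingers above 5 N).
It also fails if it takes over 42 s, if anything falls off the work surface, if the arm or the gripper's body presses on something with over 40 N, if the wrist force passes 120 N, or if a joint passes its speed limit or range.

## Robot

A 7-joint arm with a two-finger parallel gripper is mounted at the origin on the work surface. World frame = base frame: x ahead of the robot, y to its left, z up, the work surface at z = 0. Lengths are in m, angles in rad, forces in N, time in s.
With the tool pointing down it reaches from about 0.35 to 0.9 m from the base axis. Payload 19.9 kg.
Tool frame: the origin (TCP) lies midway between the tips of the shut fingers; the grasp point (between the pads) lies 19 mm behind it; z points along the fingers, y is the line along which they close (so a half turn about z gives the same grasp; the last joint's range is limited). The gripper opens to 94 mm and grips with 3 to 60 N. Pads are 16 mm wide; open, the fingers measure 119 mm over their backs; the gripper's body (75 mm by 177 mm) begins 78 mm behind the grasp point.
Start: joints at [1.214, 0.417, -0.01, 1.614, 0.005, 1.111, -0.053], TCP at [0.194, -0.594, 0.205] pointing down, gripper open.
Joint ranges: [-2.81, 2.81], [-0.39, 2.02], [-1.27, 1.25], [0.06, 2.57], [-1.19, 4.33], [0.19, 2], [-2.82, 2.82]. Speed limits (rad/s): [1.89, 1.89, 2.39, 2.39, 3.01, 3.01, 3.01].

## Interface

Orientations are given as a unit quaternion [x, y, z, w].
In Python, from rig import bot gives the robot as it stands. The module is installed in compiled form; this text tells all that it offers.
- The arm moves only by the tool move_arm, never from a script. Its argument "rows" is a list of rows, each an object with "dp": the shift along the world's x, y, z in mm, a list of three; "angular": the turn, a rotation vector about the world's x, y, z in rad, a list of three; "claw": the finger opening in mm, from 0 to 94. In form: [{"dp": [dx, dy, dz], "angular": [wx, wy, wz], "claw": claw}, ...]. A call has 1 to 10 rows; each row is the pose to reach, as a shift and turn from the pose commanded when the call began; what a row does not reach only later rows make up. A row lasts 1/8 s, in which the tool goes at most 62.5 mm and 10.7 degrees, less where a joint would pass 70% of its speed; a pose out of reach is approached as far as the arm can. A call with a gripper value outside its range is refused whole. The fingers move at their own pace and stop on an object; "newtons" is the grip in N (left out, the last holds). Time passes only in rows, so rows that repeat a pose let the fingers close. It gives the time, the measured TCP pose, the force, the opening and the grip force at its end, in the units of the state.
- bot.state(): the state, without advancing time (a new reading comes with each control period).
- bot.get_image(name): name is "scene" or "top" or "wrist"; returns (picture, depth): 384x512x3 uint8, red, green, blue; 384x512 float32, m along the optical axis (not along the pixel's ray), 0 where there is no reading.
- bot.camera_model(name): a dict with "fx", "fy", "cx", "cy" (pixels), "world_from_camera" (4x4, takes a point from camera to world coordinates). Camera axes: x right, y down, z forward; pixel columns grow to the right and rows downward; lengths in m; the calibration is good to about 2 mm. The wrist camera is an equidistant fisheye: a pixel r from the principal point sees the ray r / f radians off the axis. A picture is of the moment at which its call begins: read the wrist's pose just before it. camera_model takes no time and is no camera call; for the wrist camera it gives the pose at the moment of the call.
- bot.job_done(): hands the job in; it is judged then, once.
The state is a dict: "clock": time; "joint_positions": joint angles; "dq": joint speeds; "joint_efforts": joint torques, N m; "eef_pos": TCP position; "tcp_rot": TCP orientation; "force": force on the tool from outside, world axes, zero at the start; "ft_torque": the same for the moment, N m; "finger_gap": finger opening in m; "grasp_force": force on a finger pad.
Only numpy, scipy, OpenCV 4.12 (cv2) and the standard library are available. Lean on these libraries where they do the work, as an engineer would, in place of code of your own. Each camera call takes 0.05 s, during which the arm holds its last target. There are 200 camera calls.

## Working session

There is one attempt and no reset: what is moved stays moved. The work goes in short steps, Python scripts to look and compute and a tool call to move; the robot and the scene stay as the last step left them, time stands still between calls to the robot, and variables do not carry over. Pictures are saved under pics/ and viewed, at most 10 in all, crops included, and the job is handed in when it is done.

Besides the shell and the picture viewer there is one more tool, called after "Request:" as name(argument=value, ...), one argument or row to a line, values as JSON. move_arm: Moves the arm, as the interface text tells. Its arguments: {"type":"object","properties":{"rows":{"type":"array","items":{"type":"object","properties":{"dp":{"type":"array","items":{"type":"number"}},"angular":{"type":"array","items":{"type":"number"}},"claw":{"type":"number"}}}},"newtons":{"type":"number"}},"required":["rows"]}

```bash
mkdir -p pics; python3 - <<'E'
from rig import bot
import cv2,numpy as np
s=bot.state();print(s['clock'],s['eef_pos'],s['tcp_rot'],s['finger_gap'],s['force'])
for n in("top","scene"):
    im,d=bot.get_image(n);m=bot.camera_model(n);print(n,m)
    cv2.imwrite(f'pics/{n}1.png',im[:,:,::-1]);np.savez(f'{n}1.npz',im=im,d=d,**m)
E
```

```text
0.0 [ 0.19338695 -0.59393536  0.20483322] [ 9.87639585e-01  1.56740756e-01 -1.39718725e-04 -6.04486149e-04] 0.09382151076649589 [-0.17726218 -0.29541238 -0.20287866]
top {'fx': 471.08719163134765, 'fy': 471.08719163134765, 'cx': 255.13212808133625, 'cy': 185.0895530717963, 'world_from_camera': array([[-0.00948401, -0.9830058 ,  0.18332935,  0.42175482],
       [-0.99988656,  0.01146808,  0.0097652 ,  0.00481925],
       [-0.01170169, -0.18321594, -0.98300305,  1.12116405],
       [ 0.        ,  0.        ,  0.        ,  1.        ]])}
scene {'fx': 399.6550855511368, 'fy': 399.6550855511368, 'cx': 250.66130157041172, 'cy': 187.33062363958285, 'world_from_camera': array([[ 0.2662661 ,  0.65876935, -0.70365141,  1.32657004],
       [ 0.96369997, -0.16708491,  0.20824263, -0.20271353],
       [ 0.01961433, -0.7335568 , -0.67934505,  0.75084844],
       [ 0.        ,  0.        ,  0.        ,  1.        ]])}
```

View pics/top1.png

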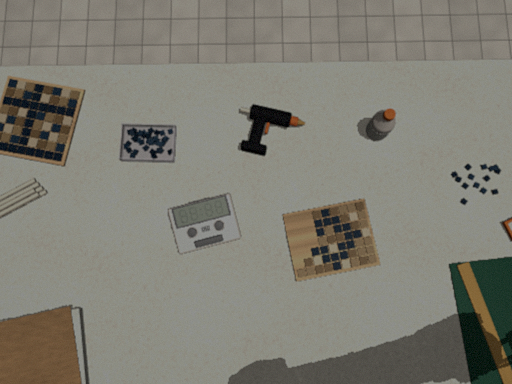

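The timer is at about (205,222), with the round keys at about (192,232) and (219,226) and the bar at (209,241). The mosaic is to its right at (331,240). The tray, glue gun and bottle are all farther back. Next I measure the keys.

```bash
cat >h.py <<'E'
import numpy as np
def cast(m,u,v,z):
    T=m['world_from_camera'];r=T[:3,:3]@np.array([(u-m['cx'])/m['fx'],(v-m['cy'])/m['fy'],1])
    return T[:3,3]+r*(z-T[2,3])/r[2]
E
python3 - <<'E'
import numpy as np,cv2
from h import cast
m=np.load('top1.npz');im=m['im']
g=cv2.cvtColor(im,cv2.COLOR_RGB2GRAY)
c=im[185:262,160:250];cv2.imwrite('pics/crop1.png',cv2.resize(c[:,:,::-1],None,fx=7,fy=7,interpolation=cv2.INTER_CUBIC))
mask=np.zeros_like(g);mask[190:255,165:245]=(g[190:255,165:245]<125)
n,l,st,ce=cv2.connectedComponentsWithStats(mask)
for i in range(1,n):
    if st[i,4]>15: print(st[i],ce[i],[cast(m,*ce[i],z).round(4) for z in(.034,.040)], m['d'][int(ce[i][1]),int(ce[i][0])])
E
```

```text
[ 167  192   75   63 1479] [200.67478026 212.02569304] [array([0.5623, 0.1429, 0.034 ]), array([0.5615, 0.1421, 0.04  ])] 1.0893023
[214 220  10  11  90] [218.67777778 225.        ] [array([0.5316, 0.1008, 0.034 ]), array([0.531 , 0.1003, 0.04  ])] 1.0850362
[187 227  11  11  91] [191.58241758 232.02197802] [array([0.516 , 0.1634, 0.034 ]), array([0.5155, 0.1625, 0.04  ])] 1.0817467
[201 226   9   6  43] [205.25581395 228.3255814 ] [array([0.5242, 0.1319, 0.034 ]), array([0.5237, 0.1311, 0.04  ])] 1.0931493
[193 234  36  17 291] [209.06872852 241.27147766] [array([0.4944, 0.1228, 0.034 ]), array([0.494 , 0.1221, 0.04  ])] 1.0849034
```

View pics/crop1.png

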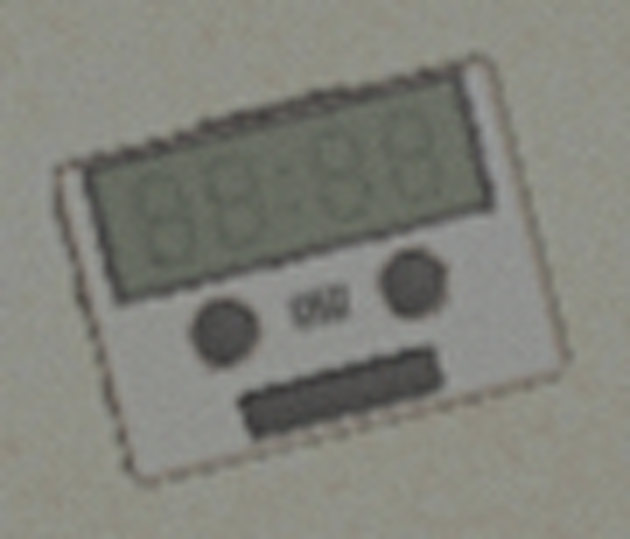

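Keys come out 64.1 mm apart, with the bar 30 mm nearer the user. This matches the given sizes. The midpoint is (0.523,0.131) and the yaw is 0.244, so the tool needs a turn of −0.07. Fingers are 12.5 mm thick, so an opening of 51.5 mm puts the tip centres 64 mm apart.

Request:
move_arm(
  rows=[
    {"dp": [12,26,0],"angular": [0,0,-0.01],"claw": 51.5},
    {"dp": [33,73,0],"angular": [0,0,-0.02],"claw": 51.5},
    {"dp": [54,119,0],"angular": [0,0,-0.03],"claw": 51.5},
    {"dp": [77,168,0],"angular": [0,0,-0.04],"claw": 51.5},
    {"dp": [100,218,-5],"angular": [0,0,-0.05],"claw": 51.5},
    {"dp": [123,268,-10],"angular": [0,0,-0.06],"claw": 51.5},
    {"dp": [146,318,-15],"angular": [0,0,-0.07],"claw": 51.5},
    {"dp": [169,368,-20],"angular": [0,0,-0.07],"claw": 51.5},
    {"dp": [192,418,-25],"angular": [0,0,-0.07],"claw": 51.5},
    {"dp": [212,460,-30],"angular": [0,0,-0.07],"claw": 51.5},
  ],
)

```text
clock: 1.35
eef_pos: [0.4059, -0.1323, 0.1753]
tcp_rot: [0.992, 0.122, 0.0, 0.0]
force: [1.1, -1.0, 0.5]
finger_gap: 0.052
grasp_force: 0.0
```

Request:
move_arm(
  rows=[
    {"dp": [22,48,-10],"angular": [0,0,0],"claw": 51.5},
    {"dp": [44,96,-20],"angular": [0,0,0],"claw": 51.5},
    {"dp": [66,144,-28],"angular": [0,0,0],"claw": 51.5},
    {"dp": [86,190,-36],"angular": [0,0,0],"claw": 51.5},
    {"dp": [104,230,-44],"angular": [0,0,0],"claw": 51.5},
    {"dp": [115,255,-50],"angular": [0,0,0],"claw": 51.5},
    {"dp": [120,266,-55],"angular": [0,0,0],"claw": 51.5},
    {"dp": [120,266,-55],"angular": [0,0,0],"claw": 51.5},
  ],
)

```text
clock: 2.35
eef_pos: [0.5252, 0.1316, 0.12]
tcp_rot: [0.992, 0.122, -0.001, -0.0]
force: [-0.1, -0.6, -0.0]
finger_gap: 0.0512
grasp_force: 0.0
```

```bash
python3 - <<'E'
from rig import bot
import cv2,numpy as np
s=bot.state();print(s['clock'],s['eef_pos'],s['tcp_rot'],s['finger_gap'],s['force'])
m=bot.camera_model("wrist");im,d=bot.get_image("wrist");print(m)
cv2.imwrite('pics/w1.png',im[:,:,::-1]);np.savez('w1.npz',im=im,d=d,**m)
E
```

```text
2.35 [0.52517491 0.13158623 0.11995232] [ 9.92489661e-01  1.22327424e-01 -5.23964441e-04 -1.42663364e-05] 0.051190374156976366 [-0.0576323  -0.62966179 -0.03530574]
{'fx': 297.3186396354542, 'fy': 297.3186396354542, 'cx': 250.76844033864091, 'cy': 193.9454132879783, 'world_from_camera': array([[ 2.42823323e-01, -9.28285714e-01, -2.81642446e-01,
         6.06378249e-01],
       [-9.70070327e-01, -2.32175886e-01, -7.11190482e-02,
         1.51057679e-01],
       [ 6.28212050e-04,  2.90482343e-01, -9.56880146e-01,
         2.99189412e-01],
       [ 0.00000000e+00,  0.00000000e+00,  0.00000000e+00,
         1.00000000e+00]])}
```

View pics/w1.png

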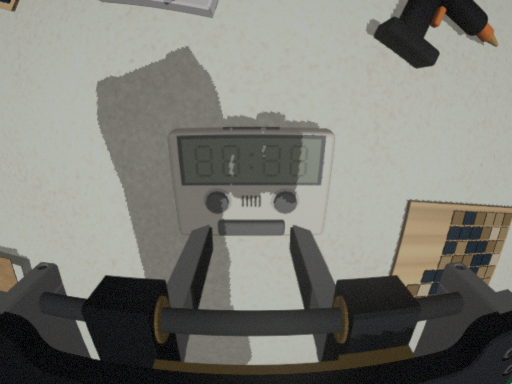

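The wrist view shows the timer square to the tool. The keys are at about (217,202) and (286,202), the bar at (251,228), and the fingertips just below at x≈203 and x≈301.

```bash
python3 - <<'E'
import numpy as np,cv2
m=np.load('w1.npz');im=m['im'];g=cv2.cvtColor(im,cv2.COLOR_RGB2GRAY)
def fc(u,v,z):
    T=m['world_from_camera'];x=np.array([u-m['cx'],v-m['cy']]);r=np.hypot(*x);t=r/m['fx']
    w=T[:3,:3]@np.r_[x/r*np.sin(t),np.cos(t)];return (T[:3,3]+w*(z-T[2,3])/w[2]).round(4)
for nm,(a,b,c,d),z in(("min",(189,215,203,232),.040),("sec",(189,215,272,300),.040),("bar",(218,236,216,288),.034)):
    k=np.zeros_like(g);k[a:b,c:d]=g[a:b,c:d]<95
    n,l,st,ce=cv2.connectedComponentsWithStats(k);i=1+st[1:,4].argmax()
    x,y,w,h,_=st[i];print(nm,st[i],ce[i],fc(*ce[i],z),fc(x+w/2-.5,y+h/2-.5,z))
c=im[180:250,170:335];cv2.imwrite('pics/wc.png',cv2.resize(c[:,:,::-1],None,fx=4,fy=4,interpolation=cv2.INTER_CUBIC))
for p in((190,240),(212,228),(292,228),(313,240)):print(p,fc(*p,.12))
E
```

```text
min [205 190  24  24 390] [215.24871795 201.05384615] [0.5155 0.1619 0.04  ] [0.5154 0.1607 0.04  ]
sec [274 190  22  14 198] [285.81313131 196.3989899 ] [0.5356 0.1    0.04  ] [0.5352 0.1012 0.04  ]
bar [217 219  67  17 379] [242.45646438 223.60949868] [0.4974 0.1319 0.034 ] [0.4957 0.1239 0.034 ]
(190, 240) [0.5121 0.1697 0.12  ]
(212, 228) [0.5247 0.1568 0.12  ]
(292, 228) [0.5375 0.1056 0.12  ]
(313, 240) [0.5322 0.0889 0.12  ]
```

View pics/wc.png

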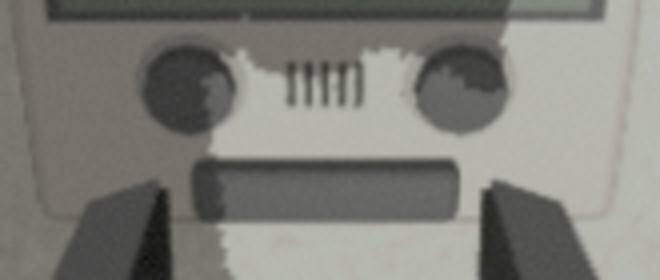

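```bash
python3 - <<'E'
import numpy as np
m=np.load('w1.npz')
def fc(u,v,z):
    T=m['world_from_camera'];x=np.array([u-m['cx'],v-m['cy']]);r=np.hypot(*x);t=r/m['fx']
    w=T[:3,:3]@np.r_[x/r*np.sin(t),np.cos(t)];return (T[:3,3]+w*(z-T[2,3])/w[2]).round(4)
a=fc(216.9,201.9,.04);b=fc(285.2,201.9,.04);c=fc(251.2,227.1,.034)
print(a,b,c,(a+b)/2,np.linalg.norm(a-b),np.arctan2(b[0]-a[0],a[1]-b[1]))
for p in((210,225.5),(191.3,231)):print([fc(*p,z) for z in(.12,.13)])
E
```

```text
[0.5151 0.1602 0.04  ] [0.5304 0.0991 0.04  ] [0.4959 0.1228 0.034 ] [0.52275 0.12965 0.04   ] 0.06298650649147007 0.2453637227920838
[array([0.5261, 0.1585, 0.12  ]), array([0.5306, 0.1581, 0.13  ])]
[array([0.5189, 0.17  , 0.12  ]), array([0.5238, 0.1689, 0.13  ])]
```

The second measurement agrees to within 2 mm. The fingertips look tapered, so I widen to 57 mm: both the inner edge and the middle of each tip then land on its key. I move down to just above.

Request:
move_arm(
  rows=[
    {"dp": [-0.5,-1.5,-20],"angular": [0,0,0],"claw": 57},
    {"dp": [-0.5,-1.5,-45],"angular": [0,0,0],"claw": 57},
    {"dp": [-0.5,-1.5,-65],"angular": [0,0,0],"claw": 57},
    {"dp": [-0.5,-1.5,-74],"angular": [0,0,0],"claw": 57},
    {"dp": [-0.5,-1.5,-74],"angular": [0,0,0],"claw": 57},
    {"dp": [-0.5,-1.5,-74],"angular": [0,0,0],"claw": 57},
  ],
)

```text
clock: 3.15
eef_pos: [0.5254, 0.1301, 0.0472]
tcp_rot: [0.993, 0.122, 0.0, -0.0]
force: [0.2, -0.1, 0.3]
finger_gap: 0.0568
grasp_force: 0.0
```

```bash
python3 - <<'E'
from rig import bot
import cv2
s=bot.state();print(s['clock'],s['eef_pos'],s['finger_gap'],s['force'])
im,d=bot.get_image("wrist");cv2.imwrite('pics/w2.png',cv2.resize(im[150:290,140:365,::-1],None,fx=3,fy=3,interpolation=cv2.INTER_CUBIC))
E
```

```text
3.15 [0.52543208 0.13005313 0.04723454] 0.056775578035371345 [ 0.22276103 -0.13892621  0.31348452]
```

View pics/w2.png

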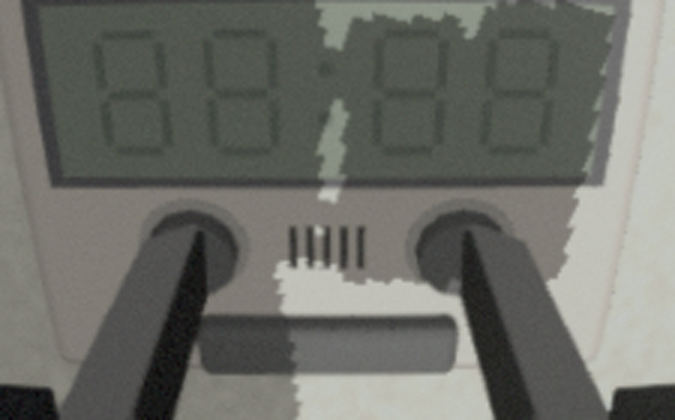

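Both tips are over their keys, but sit about 2 mm too far to −y (inner edges at x=202 and 468, key centres at 193 and 461). I shift +2 mm in y, narrow the claw slightly, and go down to first contact.

Request:
move_arm(
  rows=[
    {"dp": [-0.5,1.8,0],"angular": [0,0,0],"claw": 55},
    {"dp": [-0.5,1.8,0],"angular": [0,0,0],"claw": 55},
    {"dp": [-0.5,1.8,-1.5],"angular": [0,0,0],"claw": 55},
    {"dp": [-0.5,1.8,-3],"angular": [0,0,0],"claw": 55},
    {"dp": [-0.5,1.8,-4.5],"angular": [0,0,0],"claw": 55},
    {"dp": [-0.5,1.8,-5.5],"angular": [0,0,0],"claw": 55},
    {"dp": [-0.5,1.8,-5.5],"angular": [0,0,0],"claw": 55},
  ],
)

```text
clock: 4.08
eef_pos: [0.5245, 0.132, 0.0409]
tcp_rot: [0.993, 0.122, -0.0, -0.0]
force: [-0.3, -0.5, 1.2]
finger_gap: 0.0549
grasp_force: 0.8
```

Request:
move_arm(
  rows=[
    {"dp": [0,0,-1],"angular": [0,0,0],"claw": 55},
    {"dp": [0,0,-2],"angular": [0,0,0],"claw": 55},
    {"dp": [0,0,-2],"angular": [0,0,0],"claw": 55},
  ],
)

```text
clock: 4.45
eef_pos: [0.5248, 0.1321, 0.039]
tcp_rot: [0.993, 0.122, 0.0, -0.0]
force: [1.0, 0.5, 3.6]
finger_gap: 0.0551
grasp_force: 1.7
```

```bash
python3 -c "
from rig import bot
s=bot.state();print(s['eef_pos'],s['force'],s['ft_torque'],s['finger_gap'])"
```

```text
[0.5247709  0.13211775 0.03903865] [0.960631   0.48348814 3.56630506] [-0.00084345 -0.30645248 -0.00915512] 0.05512609002974416
```

Request:
move_arm(
  rows=[
    {"dp": [0,0,-1],"angular": [0,0,0],"claw": 55},
    {"dp": [0,0,-2],"angular": [0,0,0],"claw": 55},
    {"dp": [0,0,-2.5],"angular": [0,0,0],"claw": 55},
    {"dp": [0,0,-2.5],"angular": [0,0,0],"claw": 55},
  ],
)

```text
clock: 4.95
eef_pos: [0.5251, 0.1322, 0.0368]
tcp_rot: [0.993, 0.122, 0.001, -0.0]
force: [1.6, -0.5, 9.0]
finger_gap: 0.0549
grasp_force: 4.5
```

Request:
move_arm(
  rows=[
    {"dp": [0,0,-0.5],"angular": [0,0,0],"claw": 55},
    {"dp": [0,0,-0.5],"angular": [0,0,0],"claw": 55},
  ],
)

```text
clock: 5.2
eef_pos: [0.5252, 0.1322, 0.0366]
tcp_rot: [0.993, 0.122, 0.001, -0.0]
force: [0.4, -0.7, 14.2]
finger_gap: 0.0549
grasp_force: 7.2
```

```bash
python3 - <<'E'
from rig import bot
import cv2
s=bot.state();print(s['clock'],s['eef_pos'],s['finger_gap'],s['force'],s['ft_torque'])
im,d=bot.get_image("wrist");cv2.imwrite('pics/w3.png',cv2.resize(im[150:290,140:365,::-1],None,fx=3,fy=3,interpolation=cv2.INTER_CUBIC))
E
```

```text
5.2 [0.5252196  0.1322061  0.03657027] 0.05491507530228785 [ 0.42286024 -0.73791226 14.2245352 ] [-0.12091622 -0.20261113 -0.02144083]
```

View pics/w3.png

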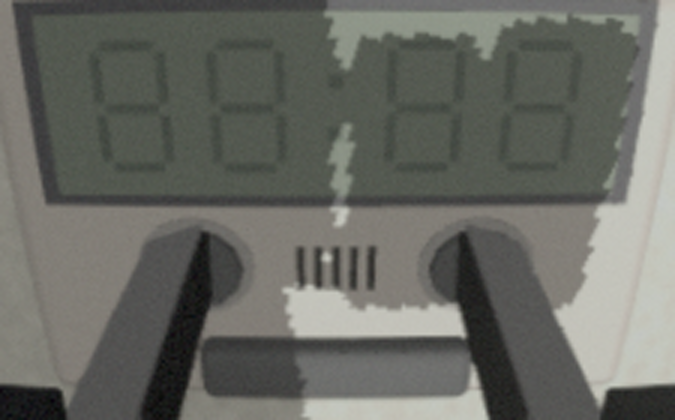

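The tips are symmetric on both keys and clear of the bar. The load is 14 N with almost no roll moment, so both keys are on their stops. I hold for over 3 s, then rise and close.

Request:
move_arm(
  rows=[
    {"dp": [0,0,0],"angular": [0,0,0],"claw": 55},
    {"dp": [0,0,0],"angular": [0,0,0],"claw": 55},
    {"dp": [0,0,0],"angular": [0,0,0],"claw": 55},
    {"dp": [0,0,0],"angular": [0,0,0],"claw": 55},
    {"dp": [0,0,0],"angular": [0,0,0],"claw": 55},
    {"dp": [0,0,0],"angular": [0,0,0],"claw": 55},
    {"dp": [0,0,0],"angular": [0,0,0],"claw": 55},
    {"dp": [0,0,0],"angular": [0,0,0],"claw": 55},
    {"dp": [0,0,0],"angular": [0,0,0],"claw": 55},
    {"dp": [0,0,0],"angular": [0,0,0],"claw": 55},
  ],
)

```text
clock: 6.5
eef_pos: [0.5252, 0.1322, 0.0366]
tcp_rot: [0.993, 0.122, 0.001, -0.0]
force: [-0.3, -1.2, 14.2]
finger_gap: 0.0549
grasp_force: 7.1
```

Request:
move_arm(
  rows=[
    {"dp": [0,0,0],"angular": [0,0,0],"claw": 55},
    {"dp": [0,0,0],"angular": [0,0,0],"claw": 55},
    {"dp": [0,0,0],"angular": [0,0,0],"claw": 55},
    {"dp": [0,0,0],"angular": [0,0,0],"claw": 55},
    {"dp": [0,0,0],"angular": [0,0,0],"claw": 55},
    {"dp": [0,0,0],"angular": [0,0,0],"claw": 55},
    {"dp": [0,0,0],"angular": [0,0,0],"claw": 55},
    {"dp": [0,0,0],"angular": [0,0,0],"claw": 55},
    {"dp": [0,0,0],"angular": [0,0,0],"claw": 55},
    {"dp": [0,0,0],"angular": [0,0,0],"claw": 55},
  ],
)

```text
clock: 7.75
eef_pos: [0.5252, 0.1322, 0.0366]
tcp_rot: [0.993, 0.122, 0.001, -0.0]
force: [0.6, -0.6, 14.0]
finger_gap: 0.055
grasp_force: 7.1
```

Request:
move_arm(
  rows=[
    {"dp": [0,0,0],"angular": [0,0,0],"claw": 55},
    {"dp": [0,0,0],"angular": [0,0,0],"claw": 55},
    {"dp": [0,0,0],"angular": [0,0,0],"claw": 55},
    {"dp": [0,0,0],"angular": [0,0,0],"claw": 55},
    {"dp": [0,0,0],"angular": [0,0,0],"claw": 55},
    {"dp": [0,0,0],"angular": [0,0,0],"claw": 55},
    {"dp": [0,0,0],"angular": [0,0,0],"claw": 55},
    {"dp": [0,0,0],"angular": [0,0,0],"claw": 55},
  ],
)

```text
clock: 8.75
eef_pos: [0.5252, 0.1322, 0.0366]
tcp_rot: [0.993, 0.122, 0.001, -0.0]
force: [0.3, -1.1, 14.7]
finger_gap: 0.0549
grasp_force: 7.1
```

Held 3.8 s with both loaded. Now I rise, shut the fingers and move over the bar at about (0.494,0.1245).

Request:
move_arm(
  rows=[
    {"dp": [0,0,3],"angular": [0,0,0],"claw": 55},
    {"dp": [0,0,10],"angular": [0,0,0],"claw": 55},
    {"dp": [0,0,25],"angular": [0,0,0],"claw": 55},
    {"dp": [-10,-2,40],"angular": [0,0,0],"claw": 0},
    {"dp": [-20,-5,40],"angular": [0,0,0],"claw": 0},
    {"dp": [-31,-7.5,40],"angular": [0,0,0],"claw": 0},
    {"dp": [-31,-7.5,30],"angular": [0,0,0],"claw": 0},
    {"dp": [-31,-7.5,15],"angular": [0,0,0],"claw": 0},
    {"dp": [-31,-7.5,10],"angular": [0,0,0],"claw": 0},
    {"dp": [-31,-7.5,10],"angular": [0,0,0],"claw": 0},
  ],
)

```text
clock: 10.0
eef_pos: [0.4932, 0.1247, 0.0452]
tcp_rot: [0.992, 0.122, -0.001, -0.0]
force: [-0.3, -0.3, 0.0]
finger_gap: 0.0004
grasp_force: 0.0
```

```bash
python3 - <<'E'
from rig import bot
import cv2
s=bot.state();print(s['clock'],s['eef_pos'],s['finger_gap'],s['force'],s['ft_torque'])
im,d=bot.get_image("wrist");cv2.imwrite('pics/w4.png',cv2.resize(im[130:290,140:365,::-1],None,fx=3,fy=3,interpolation=cv2.INTER_CUBIC))
E
```

```text
10.0 [0.49323229 0.12468834 0.04518395] 0.00038440299533407964 [-0.34180523 -0.30174513  0.013981  ] [-0.03610477  0.01704137  0.00175895]
```

View pics/w4.png

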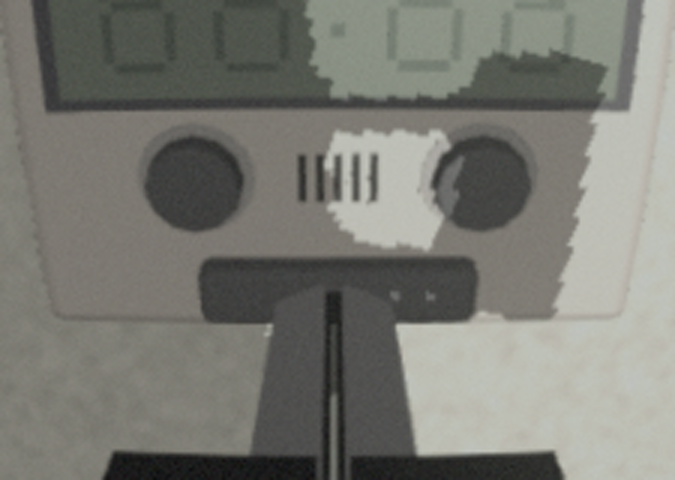

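The shut tips are centred on the bar at about (336,290), and both round keys are up. Pressing.

Request:
move_arm(
  rows=[
    {"dp": [0,0,-4],"angular": [0,0,0],"claw": 0},
    {"dp": [0,0,-8],"angular": [0,0,0],"claw": 0},
    {"dp": [0,0,-10.5],"angular": [0,0,0],"claw": 0},
    {"dp": [0,0,-12.5],"angular": [0,0,0],"claw": 0},
    {"dp": [0,0,-12.5],"angular": [0,0,0],"claw": 0},
  ],
)

```text
clock: 10.68
eef_pos: [0.4937, 0.1246, 0.0335]
tcp_rot: [0.993, 0.122, 0.0, -0.0]
force: [0.7, 0.2, 1.8]
finger_gap: 0.0006
grasp_force: 0.7
```

Request:
move_arm(
  rows=[
    {"dp": [0,0,-1.5],"angular": [0,0,0],"claw": 0},
    {"dp": [0,0,-3],"angular": [0,0,0],"claw": 0},
    {"dp": [0,0,-3],"angular": [0,0,0],"claw": 0},
    {"dp": [0,0,-3],"angular": [0,0,0],"claw": 0},
  ],
)

```text
clock: 11.18
eef_pos: [0.4939, 0.1247, 0.0307]
tcp_rot: [0.993, 0.122, 0.0, -0.0]
force: [2.4, 1.2, 5.6]
finger_gap: 0.0006
grasp_force: 2.7
```

Request:
move_arm(
  rows=[
    {"dp": [0,0,-0.6],"angular": [0,0,0],"claw": 0},
    {"dp": [0,0,-0.6],"angular": [0,0,0],"claw": 0},
    {"dp": [0,0,-0.6],"angular": [0,0,0],"claw": 0},
  ],
)

```text
clock: 11.55
eef_pos: [0.4941, 0.1247, 0.0303]
tcp_rot: [0.993, 0.122, 0.001, -0.0]
force: [-0.2, -0.6, 11.5]
finger_gap: 0.0006
grasp_force: 5.5
```

Request:
move_arm(
  rows=[
    {"dp": [0,0,3],"angular": [0,0,0],"claw": 0},
    {"dp": [0,0,10],"angular": [0,0,0],"claw": 0},
    {"dp": [0,0,35],"angular": [0,0,0],"claw": 0},
    {"dp": [0,0,75],"angular": [0,0,0],"claw": 0},
    {"dp": [0,0,115],"angular": [0,0,0],"claw": 0},
    {"dp": [0,0,145],"angular": [0,0,0],"claw": 0},
    {"dp": [0,0,160],"angular": [0,0,0],"claw": 0},
    {"dp": [0,0,160],"angular": [0,0,0],"claw": 0},
  ],
)

```text
clock: 12.55
eef_pos: [0.4936, 0.1245, 0.1901]
tcp_rot: [0.993, 0.122, 0.0, 0.0]
force: [0.1, 0.0, -0.1]
finger_gap: 0.0003
grasp_force: 0.0
```

```bash
python3 - <<'E'
from rig import bot
import cv2
s=bot.state();print(s['clock'],s['eef_pos'],s['force'])
im,d=bot.get_image("wrist");cv2.imwrite('pics/w5.png',im[:,:,::-1])
E
```

```text
12.55 [0.49362108 0.1244556  0.19006361] [ 0.12427899  0.04272295 -0.06269005]
```

View pics/w5.png

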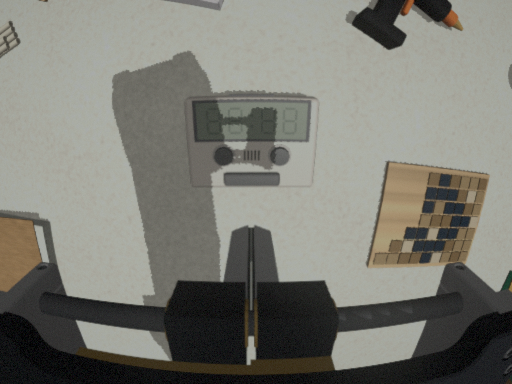

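The timer is in place at about (252,142) with all three keys up, the hand is clear, and the other things are undisturbed. Handing in.

```bash
python3 -c "
from rig import bot
print(bot.job_done())"
```

```text
the job is handed in; nothing more can be done
None
```

I held both round keys down together for over 3.5 s, released them, pressed START/STOP to its stop, took the hand clear and handed the job in at about 12.6 s; the hand-in returned no verdict.

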